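# Re-home three parts bins in their colour-coded clip docks

## Robot

A 6-joint arm with a two-finger parallel gripper is mounted at the origin on the work surface. World frame = base frame: x ahead of the robot, y to its left, z up, the work surface at z = 0. Lengths are in m, angles in degrees, forces in N, time in s.
With the tool pointing down it reaches from about 0.4 to 0.825 m from the base axis. Payload 7 kg.
Tool frame: the origin (TCP) lies midway between the tips of the shut fingers; the grasp point (between the pads) lies 19 mm behind it (hold_point_z is the distance from the TCP to the grasp point, in m); z points along the fingers, y is the line along which they close (so a half turn about z gives the same grasp; the last joint's range is limited). The gripper opens to 88 mm and grips with 3 to 60 N. Pads are 19 mm wide; open, the fingers measure 130 mm over their backs; the gripper's body (78 mm by 193 mm) begins 47 mm behind the grasp point.
Start: joints at [87.84, 20.546, 0.682, 0, -70.136, -16.507], TCP at [0.216, 0.639, 0.227] pointing down, gripper open.
Joint ranges: [-176.03, 176.03], [-82.01, 121.73], [-58.28, 71.71], [-173.87, 95.51], [-174.79, -0.11], [-173.66, 173.66]. Speed limits (degrees/s): [136.94, 136.94, 172.46, 180, 180, 180].

## Interface

Orientations are given as [roll, pitch, yaw] about the fixed x, y, z axes, in that order (R = Rz(yaw) Ry(pitch) Rx(roll)).
In Python, from plant import get_state, capture, close_job, hold_point_z gives the robot as it stands.
- The arm moves only by the shell command python3 -m inch 'ROWS' [FORCE]. ROWS is text: rows parted by semicolons, each of 5 numbers parted by spaces: the shift along the tool's x, y, z normalised to -1 to 1, where 1 is 0.15 m, then the turn about the tool's z normalised to -1 to 1, where 1 is 360 degrees, then the opening, from 0 (shut) to 1 (fully open). In form: tx ty tz spin grip; .... A call has exactly 8 rows; each row shifts and turns the commanded pose from where the row before left it, along the tool's axes as they then stand; what a row does not reach is not made up. A row lasts 1/8 s, in which the tool goes at most 62.5 mm and 10.7 degrees, less where a joint would pass 70% of its speed; a pose out of reach is approached as far as the arm can. A call with a number of a shift or a turn outside -1 to 1 is refused whole. A call with a gripper value outside its range is refused whole. The fingers move at their own pace and stop on an object; FORCE is the grip in N (left out, the last holds). Time passes only in rows, so rows that do not move let the fingers close, or fill a call up. It gives the time, the measured TCP pose, the force, the opening and the grip force at its end, in the units of the state.
- get_state(): the state, without advancing time (a new reading comes with each control period).
- capture(name): name is "scene" or "side" or "wrist"; returns a dict with "color" (420x560x3 uint8, blue, green, red), "mtx" (3x3 intrinsics, pixels), "R" (3x3) and "t" (3): a world point X has camera coordinates R X + t. Camera axes: x right, y down, z forward; pixel columns grow to the right and rows downward; lengths in m; the calibration is good to about 2 mm. A picture is of the moment at which its call begins. There is no depth.
- close_job(): hands the job in; it is judged then, once.
The state is a dict: "time_s": time; "joints": joint angles; "qd": joint speeds; "joint_torque": joint torques, N m; "tcp_pos": TCP position; "eef_rot": TCP orientation; "contact_force": force on the tool from outside, world axes, zero at the start; "moment": the same for the moment, N m; "gripper_width": finger opening in m; "gripper_force": force on a finger pad.
Only numpy, scipy, OpenCV 4.12 (cv2) and the standard library are available. Lean on these libraries where they do the work, as an engineer would, in place of code of your own. Each camera call takes 0.05 s, during which the arm holds its last target. There are 200 camera calls.

## Task

The blue, yellow and green parts bins are clipped into docks of the wrong colour. Using the empty white dock to park a bin on the way, put each bin into the dock of its own colour, square between the spring clips and fully down, leaving the white dock empty. Keep the bins upright so nothing spills, and leave the inspection mirror, the loose dzus fastener and the loose bronze spacer where they lie.

Things in the scene. Friction and masses are not known exactly. Their poses are not given: they have to be found in the camera images.
- bin_blue: blue open plastic parts bin, grey zinc dzus fasteners fixed inside, 52 x 60 x 55 mm (its own x, y, z), 130 to 240 g. Origin: centre of its underside; z up. Starts clipped in a dock of another colour, axes parallel to the dock's. Grip from above on the outer faces across x (52 mm), at mid-height or higher: nothing stands beside those faces.
- bin_yellow: yellow open plastic parts bin, steel shear pins fixed inside, 52 x 60 x 55 mm (its own x, y, z), 130 to 240 g. Origin: centre of its underside; z up. Starts clipped in a dock of another colour, axes parallel to the dock's. Grip from above on the outer faces across x (52 mm), at mid-height or higher: nothing stands beside those faces.
- bin_green: green open plastic parts bin, bronze spacer rings fixed inside, 52 x 60 x 55 mm (its own x, y, z), 130 to 240 g. Origin: centre of its underside; z up. Starts clipped in a dock of another colour, axes parallel to the dock's. Grip from above on the outer faces across x (52 mm), at mid-height or higher: nothing stands beside those faces.
- dock_blue: blue fixed dock: plate 90 x 124 x 6 mm (x, y, z), a sprung clip on its +y and -y side. Origin: centre of underside, on the shelf; a seated bin is centred, x along x (either way round), its underside 6 mm up. Clips: 30 mm long in x, 46 mm high, 56 mm apart empty, flared to 78 at the top, spread to 84; about 2.5 N each: push the bin down lightly. Starts with a bin of another colour.
- dock_yellow: yellow fixed dock: plate 90 x 124 x 6 mm (x, y, z), a sprung clip on its +y and -y side. Origin: centre of underside, on the shelf; a seated bin is centred, x along x (either way round), its underside 6 mm up. Clips: 30 mm long in x, 46 mm high, 56 mm apart empty, flared to 78 at the top, spread to 84; about 2.5 N each: push the bin down lightly. Starts with a bin of another colour.
- dock_green: green fixed dock: plate 90 x 124 x 6 mm (x, y, z), a sprung clip on its +y and -y side. Origin: centre of underside, on the shelf; a seated bin is centred, x along x (either way round), its underside 6 mm up. Clips: 30 mm long in x, 46 mm high, 56 mm apart empty, flared to 78 at the top, spread to 84; about 2.5 N each: push the bin down lightly. Starts with a bin of another colour.
- dock_white: white fixed dock: plate 90 x 124 x 6 mm (x, y, z), a sprung clip on its +y and -y side. Origin: centre of underside, on the shelf; a seated bin is centred, x along x (either way round), its underside 6 mm up. Clips: 30 mm long in x, 46 mm high, 56 mm apart empty, flared to 78 at the top, spread to 84; about 2.5 N each: push the bin down lightly. Empty: the free place.
- mirror: inspection mirror with a red anodised handle, 158 mm long, lying flat along its own x, round mirror head (36 mm) at +x; loose bystander beyond the docks. Origin: middle of the tool, on the shelf surface
- dzus: single grey zinc dzus fastener standing head down, head 28 mm, 23 mm high; loose bystander beyond the docks. Origin: centre of its underside
- spacer: single polished bronze spacer ring, 32 mm across, 20 mm high; loose bystander beyond the docks. Origin: centre of its underside
Not all that is in view belongs to the job. Of the things that look like the dock_white, the smaller one is meant.

How it is judged (in metres and radians):
On the way:
1. one bin is parked, seated and released, in the white dock (((horizontal distance between bin_blue and dock_white below 0.015 m and z of bin_blue in the frame of dock_white between 0 and 0.011 m and angle between the x axis of bin_blue and the x axis of dock_white, either way round below 0.15 rad and angle between bin_blue's own z axis and vertical below 0.08 rad and contact force between bin_blue and the fingers below 0.1 N) or (horizontal distance between bin_yellow and dock_white below 0.015 m and z of bin_yellow in the frame of dock_white between 0 and 0.011 m and angle between the x axis of bin_yellow and the x axis of dock_white, either way round below 0.15 rad and angle between bin_yellow's own z axis and vertical below 0.08 rad and contact force between bin_yellow and the fingers below 0.1 N) or (horizontal distance between bin_green and dock_white below 0.015 m and z of bin_green in the frame of dock_white between 0 and 0.011 m and angle between the x axis of bin_green and the x axis of dock_white, either way round below 0.15 rad and angle between bin_green's own z axis and vertical below 0.08 rad and contact force between bin_green and the fingers below 0.1 N))), for 0.2 s.
At the end, for the whole second after the job is handed in: Each bin is seated in the dock of its own colour: centres within 12 mm horizontally, underside within 5 mm of the plate, square to the dock within 0.15 rad (either way round), upright within 0.08 rad, released and at rest (horizontal distance between bin_blue and dock_blue below 0.012 m and z of bin_blue in the frame of dock_blue between 0 and 0.011 m and angle between the x axis of bin_blue and the x axis of dock_blue, either way round below 0.15 rad and angle between each of bin_blue, bin_yellow, bin_green's own z axis and vertical below 0.08 rad and contact force between each of bin_blue, bin_yellow, bin_green and the fingers below 0.1 N and linear speed of each of bin_blue, bin_yellow, bin_green below 0.02 m/s and horizontal distance between bin_yellow and dock_yellow below 0.012 m and z of bin_yellow in the frame of dock_yellow between 0 and 0.011 m and angle between the x axis of bin_yellow and the x axis of dock_yellow, either way round below 0.15 rad and horizontal distance between bin_green and dock_green below 0.012 m and z of bin_green in the frame of dock_green between 0 and 0.011 m and angle between the x axis of bin_green and the x axis of dock_green, either way round below 0.15 rad); the robot touches nothing.
It fails at once if the mirror is moved by more than 20 mm (distance of mirror from where it was at the start of the episode above 0.02 m).
It fails at once if the dzus fastener is moved by more than 20 mm (distance of dzus from where it was at the start of the episode above 0.02 m).
It fails at once if the bronze spacer is moved by more than 20 mm (distance of spacer from where it was at the start of the episode above 0.02 m).
It fails at once if a bin is tipped by more than 0.6 rad (angle between any of bin_blue, bin_yellow, bin_green's own z axis and vertical above 0.6 rad).
It also fails if it takes over 115 s, if anything falls off the work surface, if the arm or the gripper's body presses on something with over 40 N, if the wrist force passes 120 N, or if a joint passes its speed limit or range.

## Working session

There is one attempt and no reset: what is moved stays moved. The work goes in short steps, Python scripts to look and compute and a shell command to move; the robot and the scene stay as the last step left them, time stands still between calls to the robot, and variables do not carry over. Pictures are saved under pics/ and viewed, at most 14 in all, crops included, and the job is handed in when it is done.

```bash
ls; mkdir -p pics; python3 - <<'E'
from plant import *
import cv2
s=get_state();print(s, hold_point_z)
for n in("scene","side","wrist"):
    c=capture(n);cv2.imwrite(f"pics/{n}0.png",c["color"]);print(n,c["mtx"].tolist(),(-c["R"].T@c["t"]).tolist(),c["R"].tolist())
E
```

```text
pics
{'time_s': 0.0, 'joints': array([ 8.78406651e+01,  2.05930628e+01,  6.35149433e-01, -2.04670210e-02,
       -7.01356512e+01, -1.65090277e+01]), 'qd': array([ 0.09514205, -0.007764  , -0.07754368, -0.05922965, -0.07342997,
        0.01992994]), 'joint_torque': array([ 4.12254713e-04, -5.82725966e+01,  2.93059534e+01,  6.99706256e+00,
        6.86616695e-03, -1.69444907e-04]), 'tcp_pos': array([0.21590425, 0.63903569, 0.22561367]), 'eef_rot': array([ 1.79904825e+02, -8.14346518e-03, -1.86753261e+01]), 'contact_force': array([0.08007087, 0.0834016 , 0.109037  ]), 'moment': array([ 0.03997221, -0.00594384,  0.01369791]), 'gripper_force': 0.0, 'gripper_width': 0.08739091420418268} 0.0188
scene [[460.31645254476035, 0.0, 278.97238492436725], [0.0, 460.31645254476035, 211.29170768488373], [0.0, 0.0, 1.0]] [1.2028166409921113, 0.3882632307193397, 0.7009954993252341] [[-0.4975826812548717, 0.8672095789630482, 0.01894786188321074], [0.5507709647386234, 0.3327430703981496, -0.7654628622623685], [-0.670121496234898, -0.3704451312363878, -0.6432010455737434]]
side [[471.3785160781848, 0.0, 272.6500491586482], [0.0, 471.3785160781848, 207.6736700580442], [0.0, 0.0, 1.0]] [0.28846671093759496, 0.8172526055061543, 0.8736359419386965] [[-0.9740849129409271, -0.225461249197279, -0.018050138261763368], [-0.14767473613951979, 0.6943986459292141, -0.7042745862501338], [0.1713206195616556, -0.6833576996288815, -0.7096981750511507]]
wrist [[325.4258406661082, 0.0, 279.5601055274181], [0.0, 325.4258406661082, 204.6803431344851], [0.0, 0.0, 1.0]] [0.2840240222891263, 0.6169144862180722, 0.3838499920129896] [[-0.32150598838681216, -0.9469041791236411, 0.0025248741755548192], [-0.9137839622211088, 0.3109574345786211, 0.2613509982146115], [-0.24825948082381516, 0.08171872146862036, -0.9652405299937544]]
```

View pics/scene0.png

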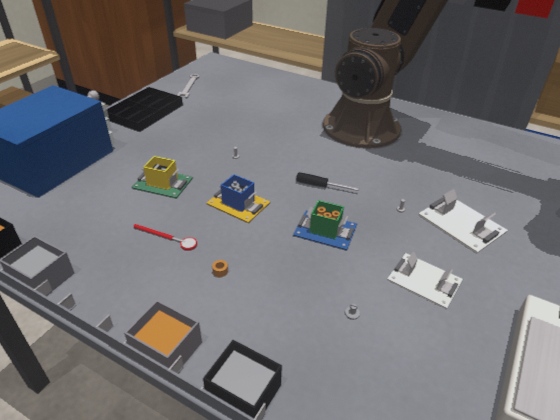

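View pics/side0.png

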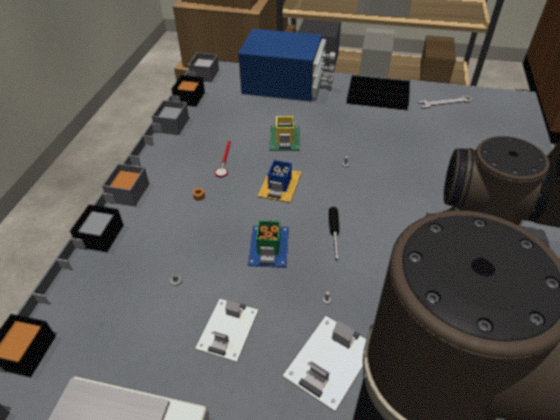

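View pics/wrist0.png

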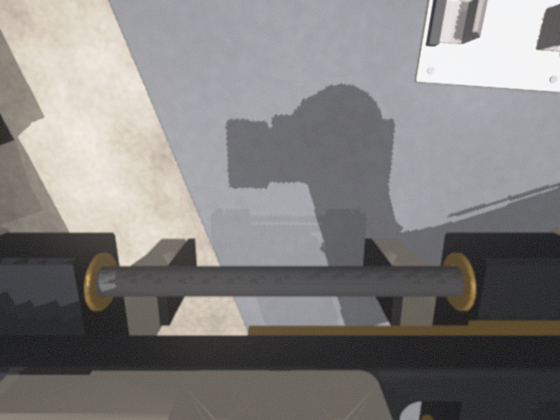

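The scene view shows green dock + yellow bin at (162,178), yellow dock + blue bin at (238,198) and blue dock + green bin at (325,226). The two white docks are at (426,279) (smaller) and (462,221). Mirror head is at (188,243), spacer at (220,268) and dzus at (353,311). In the side view the docks are at (285,138), (281,185), (269,246) and (228,329). The wrist view shows only part of a white dock at upper right.

```bash
cat > h.py <<'E'
import numpy as np, cv2
from plant import *
def cast(c,px,z):
    px=np.atleast_2d(np.asarray(px,float))
    d=np.c_[px,np.ones(len(px))]@np.linalg.inv(c["mtx"]).T@c["R"]
    o=-c["R"].T@c["t"]
    return o[:2]+d[:,:2]*((z-o[2])/d[:,2])[:,None]
def proj(c,X):
    p=c["mtx"]@(c["R"]@np.asarray(X,float)+c["t"]);return p[:2]/p[2]
RNG={"blue":((105,110,40),(125,255,255)),"yellow":((20,120,60),(33,255,255)),"green":((60,90,30),(90,255,255)),"white":((0,0,165),(179,45,255))}
def mask(c,col):
    h=cv2.cvtColor(c["color"],cv2.COLOR_BGR2HSV);return cv2.inRange(h,*[np.array(v) for v in RNG[col]])
def near(c,col,xy,r,z=0.03):
    """mask pixels (N,2) of colour within world radius r of xy at height z"""
    v,u=np.nonzero(mask(c,col));p=np.c_[u,v];w=cast(c,p,z)
    return p[np.hypot(*(w-xy).T)<r]
def rect(w):
    (x,y),(a,b),t=cv2.minAreaRect((w*1000).astype(np.float32))
    if a>b: a,b,t=b,a,t+90     # short side = dock x
    return np.round([x,y,a,b,(t+90)%180-90],1)
E
python3 - <<'E'
from h import *
S=capture("scene");D=capture("side")
seeds={"green":((162,183),(285,138)),"yellow":((238,202),(281,185)),"blue":((325,229),(269,246)),"white":((426,279),(228,329))}
for k,(a,b) in seeds.items():
    for c,p in((S,a),(D,b)):
        x=cast(c,p,.006)[0]
        q=near(c,k,x,.09,.006); print(k,np.round(x,3),len(q),rect(cast(c,q,.006)))
for n,p in (("mirror",(188,243)),("handle",(136,227)),("spacer",(220,268)),("dzus",(353,311)),("driver",(328,184)),("driver",(357,191)),("driver0",(298,177)),("bolt",(236,154)),("bolt",(402,206))): print(n,np.round(cast(S,p,.008)[0],3))
E
```

```text
green [ 0.535 -0.319] 280 [ 530.9 -320.8   87.1  121.2   12.7]
green [ 0.528 -0.316] 191 [ 530.2 -314.9   83.6  105.2   11.7]
yellow [ 0.5   -0.113] 491 [ 499.8 -113.2   91.6  124.9   -2.9]
yellow [ 0.495 -0.108] 395 [ 500.4 -112.7   89.4  124.2   -2.9]
blue [0.479 0.108] 508 [478.7 107.8  90.8 122.    9. ]
blue [0.477 0.11 ] 582 [478.9 108.5  87.9 123.2   9.2]
white [0.509 0.347] 1647 [504.6 344.5  99.3 125.3  -5.3]
white [0.509 0.346] 1766 [510.9 343.6  89.8 124.   -5.9]
mirror [ 0.674 -0.126]
handle [ 0.693 -0.257]
spacer [ 0.698 -0.024]
dzus [0.66  0.252]
driver [0.324 0.042]
driver [0.313 0.116]
driver0 [ 0.337 -0.037]
bolt [ 0.33  -0.233]
bolt [0.312 0.231]
```

```bash
cat >> h.py <<'E'
def to(x,y,z,yaw,n=8):
    """total shift/turn to a target (mm, deg) and the even row for n rows; turn assumed not mixed with xy"""
    s=get_state();r,p,w=s["eef_rot"];a=np.radians(w);d=np.array([x,y,z])/1000-s["tcp_pos"]
    t=np.array([np.cos(a)*d[0]+np.sin(a)*d[1],np.sin(a)*d[0]-np.cos(a)*d[1],-d[2]])
    sp=-((yaw-w+180)%360-180)
    print("mm",np.round(t*1000,1),"spin",round(sp,1),"norm",np.round(t/.15,3),round(sp/360,4),"| per row",np.round(t/.15/n,4),round(sp/360/n,5))
E
python3 -m inch '0 0 0 .0216 1;0 0 0 .0216 1;0 0 0 .0216 1;0 0 0 .0216 1;0 0 0 .0216 1;0 0 0 .0216 1;0 0 0 .0216 1;0 0 0 .0216 1' 25
python3 -c "
from h import *
to(478.8,108,225,-80.9,16)"
```

```text
time_s: 1.25
tcp_pos: [0.216, 0.6394, 0.2264]
eef_rot: [180.0, -0.0, -81.1]
contact_force: [-0.9, 0.2, 0.4]
gripper_width: 0.0876
gripper_force: 0.0
mm [ 565.5 -177.7    1.4] spin -0.2 norm [ 3.77  -1.185  0.009] -0.0006 | per row [ 0.2356 -0.0741  0.0006] -4e-05
```

```bash
python3 -m inch '.236 -.074 0 0 1;.236 -.074 0 0 1;.236 -.074 0 0 1;.236 -.074 0 0 1;.236 -.074 0 0 1;.236 -.074 0 0 1;.236 -.074 0 0 1;.236 -.074 0 0 1' 
python3 - <<'E'
from h import *
c=capture("wrist");cv2.imwrite("pics/w1.png",c["color"])
q=near(c,"white",(.51,.344),.075,.006);print(len(q),rect(cast(c,q,.006)))
for w in ((.51,.344),(.479,.108)):print(proj(c,[*w,.006]))
E
python3 -m inch '.236 -.074 0 0 1;.236 -.074 0 0 1;.236 -.074 0 0 1;.236 -.074 0 0 1;.236 -.074 0 0 1;.236 -.074 0 0 1;.236 -.074 0 0 1;.236 -.074 0 0 1' 
python3 - <<'E'
from h import *
c=capture("wrist");cv2.imwrite("pics/w2.png",c["color"])
q=near(c,"blue",(.479,.108),.085,.006);print(len(q),rect(cast(c,q,.006)))
q=near(c,"green",(.479,.108),.06,.061);print(len(q),rect(cast(c,q,.061)))
to(478.8,108,225,-80.9)
E
```

```text
time_s: 2.25
tcp_pos: [0.349, 0.3728, 0.2267]
eef_rot: [-180.0, 0.0, -80.9]
contact_force: [0.5, 0.1, 1.4]
gripper_width: 0.0876
gripper_force: 0.0
11221 [516.4 344.  135.6 149.6   0.7]
[144.95076403 131.95430083]
[ 190.16001952 -112.89464532]
time_s: 3.3
tcp_pos: [0.4816, 0.1073, 0.2267]
eef_rot: [-180.0, 0.0, -80.9]
contact_force: [0.3, 0.6, -0.5]
gripper_width: 0.0876
gripper_force: 0.0
2644 [481.4 102.6  87.8 117.7   8.5]
610 [481.3 100.4  51.5  62.8   8. ]
mm [-3.7  3.2  1.6] spin -0.0 norm [-0.025  0.021  0.01 ] -0.0 | per row [-0.0031  0.0027  0.0013] -0.0
```

View pics/w1.png

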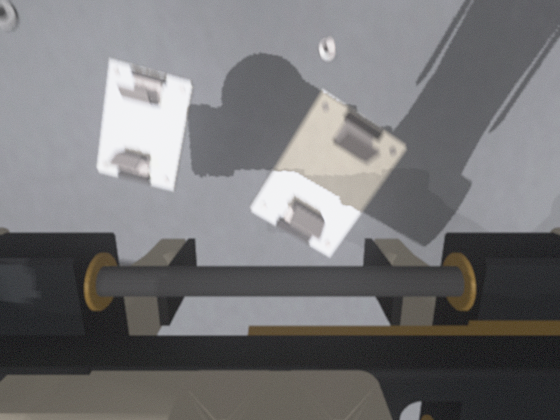

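View pics/w2.png

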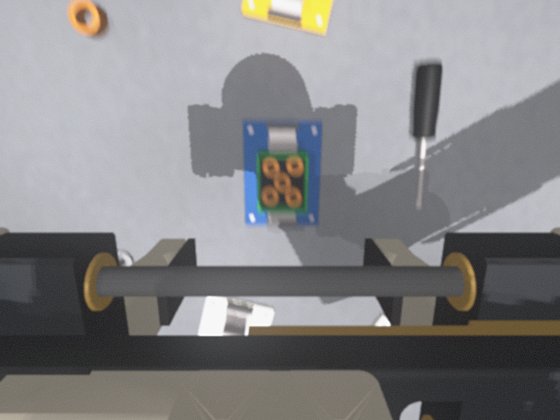

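White dock sits at (145,125) in w1. In w2 the blue dock with the green bin sits at (283,173). I'll re-measure with the arm settled.

```bash
python3 -m inch '-.025 .021 0 0 1;0 0 0 0 1;0 0 0 0 1;0 0 0 0 1;0 0 0 0 1;0 0 0 0 1;0 0 0 0 1;0 0 0 0 1' 
python3 - <<'E'
from h import *
c=capture("wrist");S=capture("scene");D=capture("side")
q=near(c,"blue",(.479,.108),.085,.006);print(len(q),rect(cast(c,q,.006)),q.min(0),q.max(0))
print(-c["R"].T@c["t"], [proj(c,[.479,.108,z]) for z in(.006,.061)])
for k,w,z in(("green",(.479,.108),.061),("blue",(.5,-.113),.061),("yellow",(.531,-.318),.061)):
  for n,i in(("w",c),("s",S),("d",D)):
    q=near(i,k,w,.06,z); print(k,n,len(q),rect(cast(i,q,z)) if len(q)>20 else 0)
to(478.8,108,225,-80.9)
E
```

```text
time_s: 4.35
tcp_pos: [0.4775, 0.1116, 0.2266]
eef_rot: [180.0, -0.0, -80.9]
contact_force: [0.1, -0.6, 0.3]
gripper_width: 0.0876
gripper_force: 0.0
2990 [480.  105.3  88.3 121.    8.8] [241 120] [318 222]
[0.49013618 0.04230309 0.38467256] [array([279.9945966, 175.47604  ]), array([280.08793498, 184.91721137])]
green w 868 [480.  103.9  51.5  63.6   9. ]
green s 527 [494.8 112.5  64.7  86.2 -81.3]
green d 316 [476.  121.4  54.1  85.9  10.1]
blue w 0 0
blue s 518 [ 517.  -105.1   78.8   85.2   87.7]
blue d 227 [502.5 -99.6  49.8  92.2  11.8]
yellow w 0 0
yellow s 510 [ 545.4 -307.9   78.6   86.8  -77.5]
yellow d 143 [ 531.9 -308.8   51.    95.5   11.4]
mm [ 3.7 -0.7  1.6] spin 0.0 norm [ 0.025 -0.004  0.01 ] 0.0001 | per row [ 0.0031 -0.0006  0.0013] 1e-05
```

```bash
python3 -m inch '.032 -.007 .1 0 1;0 0 .2 0 1;0 0 .25 0 1;0 0 .25 0 1;0 0 .2 0 1;0 0 .15 0 1;0 0 .05 0 1;0 0 0 0 1' 
python3 -c "
from h import *
to(479.3,107,26,-80.9)"
```

```text
time_s: 5.5
tcp_pos: [0.4791, 0.1067, 0.0461]
eef_rot: [179.9, -0.0, -80.9]
contact_force: [-0.0, 0.0, -0.3]
gripper_width: 0.0874
gripper_force: 0.0
mm [-0.3 -0.2 20.1] spin 0.0 norm [-0.002 -0.002  0.134] 0.0001 | per row [-0.0002 -0.0002  0.0168] 1e-05
```

```bash
python3 -m inch '0 0 .06 0 1;0 0 .06 0 1;0 0 .014 0 1;0 0 0 0 0;0 0 0 0 0;0 0 0 0 0;0 0 0 0 0;0 0 0 0 0' 25
python3 -m inch '0 0 -.03 0 0;0 0 -.04 0 0;0 0 -.05 0 0;0 0 -.06 0 0;0 0 -.1 0 0;0 0 -.2 0 0;0 0 -.25 0 0;0 0 -.2 0 0' 
python3 -c "
from h import *
cv2.imwrite('pics/s1.png',capture('scene')['color'])
to(510.5,343.8,220,-95.6)"
```

```text
time_s: 6.5
tcp_pos: [0.479, 0.1069, 0.0265]
eef_rot: [180.0, -0.0, -80.9]
contact_force: [-1.8, 1.1, 3.1]
gripper_width: 0.0518
gripper_force: 25.0
time_s: 7.5
tcp_pos: [0.4797, 0.1072, 0.1684]
eef_rot: [-179.9, 0.0, -80.9]
contact_force: [1.0, 0.7, -2.6]
gripper_width: 0.0517
gripper_force: 25.0
mm [-228.3  -66.2  -47.8] spin 14.8 norm [-1.522 -0.441 -0.318] 0.0411 | per row [-0.1902 -0.0551 -0.0398] 0.00514
```

```bash
python3 -m inch '-.12 -.035 -.05 0 0;-.24 -.07 -.05 0 0;-.26 -.075 -.05 0 0;-.26 -.075 -.05 0 0;-.24 -.07 -.05 0 0;-.2 -.06 -.05 0 0;-.14 -.04 0 0 0;-.062 -.016 0 0 0' 
python3 -m inch '0 0 0 .0205 0;0 0 0 .0206 0;0 0 0 0 0;0 0 0 0 0;0 0 0 0 0;0 0 0 0 0;0 0 0 0 0;0 0 0 0 0' 
python3 - <<'E'
from h import *
c=capture("wrist");S=capture("scene");D=capture("side")
for n,i in(("w",c),("s",S),("d",D)):
    cv2.imwrite(f"pics/{n}3.png",i["color"])
    q=near(i,"white",(.5105,.344),.079,.006); print(n,len(q),rect(cast(i,q,.006)))
to(510.5,343.8,90,-95.6)
E
```

```text
time_s: 8.55
tcp_pos: [0.5081, 0.344, 0.2101]
eef_rot: [179.9, -0.0, -80.8]
contact_force: [0.4, -0.5, -1.6]
gripper_width: 0.0517
gripper_force: 25.0
time_s: 9.55
tcp_pos: [0.5084, 0.343, 0.211]
eef_rot: [180.0, 0.0, -95.7]
contact_force: [-0.5, -0.9, -2.1]
gripper_width: 0.0521
gripper_force: 25.0
w 5451 [526.4 328.7  98.3 122.8  84.3]
s 1111 [508.1 345.3  93.  123.4  -5.6]
d 1325 [511.5 345.4  93.2 123.2  -5.5]
mm [ -1.1  -2.  121. ] spin -0.1 norm [-0.007 -0.013  0.806] -0.0002 | per row [-0.0009 -0.0017  0.1008] -2e-05
```

View pics/w3.png

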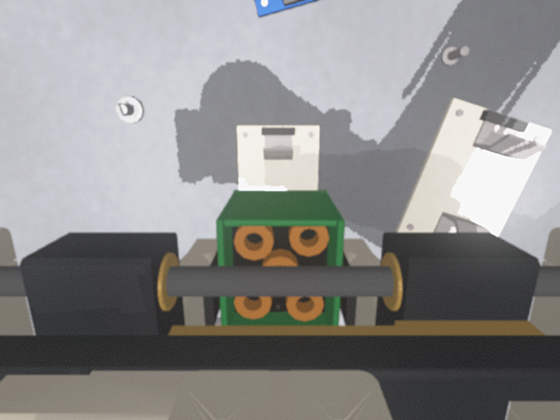

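View pics/s3.png

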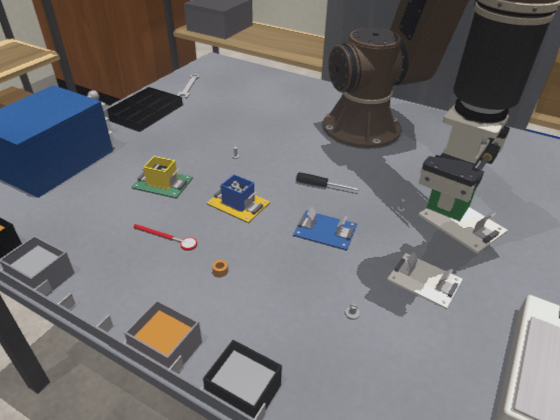

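The bin is held level in the wrist view. The far edge of the white plate runs from (237,126) to (319,126). The scene view shows the bin above, with the white dock clear at (426,279).

```bash
python3 - <<'E'
from h import *
c=capture("wrist")
w=cast(c,[(237,125.5),(319.5,125.5),(237,160),(319.5,160)],.006)*1000;print(np.round(w,1))
u=w[0]-w[1];print(np.hypot(*u),np.degrees(np.arctan2(u[1],u[0])));n=np.array([-u[1],u[0]])/np.hypot(*u);print((w[0]+w[1])/2+62*n,(w[0]+w[1])/2-62*n)
E
```

```text
[[549.7 277.5]
 [460.7 286.5]
 [554.7 314.6]
 [463.3 323.8]]
89.46370236233462 -5.74630557976616
[511.41409463 343.68453326] [498.99873028 220.3076362 ]
```

```bash
python3 -m inch '-.008 -.013 .1 0 0;0 0 .2 0 0;0 0 .2 0 0;0 0 .2 0 0;0 0 .1 0 0;0 0 0 0 0;0 0 0 0 0;0 0 0 0 0' 
python3 -c "
from h import *
to(510.5,344,26.5,-95.6)"
```

```text
time_s: 10.75
tcp_pos: [0.511, 0.3445, 0.0922]
eef_rot: [-179.9, 0.1, -95.7]
contact_force: [-0.7, -0.7, -2.1]
gripper_width: 0.052
gripper_force: 25.0
mm [ 0.6  0.5 65.7] spin -0.1 norm [0.004 0.003 0.438] -0.0002 | per row [0.0005 0.0004 0.0548] -2e-05
```

```bash
python3 -m inch '0 0 .07 0 0;0 0 .07 0 0;0 0 .07 0 0;0 0 .06 0 0;0 0 .06 0 0;0 0 .05 0 0;0 0 .05 0 0;0 0 0 0 0' 
python3 -m inch '0 0 .006 0 0;0 0 .006 0 0;0 0 .003 0 0;0 0 0 0 0;0 0 0 0 0;0 0 0 0 0;0 0 0 0 0;0 0 0 0 0' 
```

```text
time_s: 11.75
tcp_pos: [0.5105, 0.3439, 0.0259]
eef_rot: [180.0, -0.0, -95.7]
contact_force: [1.8, 0.2, -3.0]
gripper_width: 0.0519
gripper_force: 25.0
time_s: 12.75
tcp_pos: [0.5105, 0.3439, 0.0258]
eef_rot: [-180.0, 0.0, -95.7]
contact_force: [-4.3, -2.6, 14.6]
gripper_width: 0.052
gripper_force: 25.0
```

```bash
python3 -m inch '0 0 -.006 0 1;0 0 0 0 1;0 0 0 0 1;0 0 0 0 1;0 0 -.05 0 1;0 0 -.15 0 1;0 0 -.25 0 1;0 0 -.25 0 1' 
python3 -m inch '0 0 -.25 0 1;0 0 -.2 0 1;0 0 -.1 0 1;0 0 0 -.018 1;0 0 0 0 1;0 0 0 0 1;0 0 0 0 1;0 0 0 0 1' 
python3 - <<'E'
from h import *
c=capture("wrist");D=capture("side");S=capture("scene");cv2.imwrite("pics/x4.png",np.hstack([D["color"][230:400,130:380],S["color"][210:380,310:560]]))
for n,i in(("s",S),("d",D)):
  print(n,rect(cast(i,near(i,"blue",(.479,.108),.085,.006),.006)), rect(cast(i,near(i,"yellow",(.5,-.113),.09,.006),.006)))
to(500,-112,225,-92.9,16)
E
```

```text
time_s: 13.75
tcp_pos: [0.5104, 0.3438, 0.1316]
eef_rot: [180.0, -0.0, -95.7]
contact_force: [-0.1, 1.1, -0.1]
gripper_width: 0.0875
gripper_force: 0.0
time_s: 14.75
tcp_pos: [0.5104, 0.3439, 0.2123]
eef_rot: [180.0, -0.0, -89.2]
contact_force: [-0.4, 0.6, -0.3]
gripper_width: 0.0878
gripper_force: 0.0
s [478.5 107.9  90.9 122.1   8.8] [ 500.3 -113.3   90.8  125.    -2.7]
d [461.3 105.5  53.3 123.4   7.4] [534.9 -60.9  22.3  39.9  52.5]
mm [455.7  16.8 -12.5] spin 3.7 norm [ 3.038  0.112 -0.083] 0.0103 | per row [ 0.1899  0.007  -0.0052] 0.00064
```

View pics/x4.png

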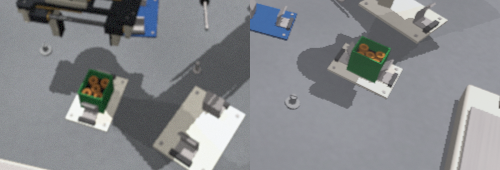

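The green bin is seated square and released in the small white dock (left half at (95,92), right half at (370,58)). Next is the blue bin.

```bash
python3 -m inch '.1 .004 0 0 1;.22 .008 -.02 0 1;.28 .01 -.02 0 1;.28 .01 -.02 0 1;.28 .01 -.02 0 1;.28 .01 0 0 1;.28 .01 0 0 1;.28 .01 0 0 1' 
python3 -m inch '.28 .01 0 0 1;.28 .01 0 0 1;.24 .01 0 0 1;.16 .006 0 0 1;.07 .002 0 0 1;0 0 0 .0103 1;0 0 0 0 1;0 0 0 0 1' 
python3 - <<'E'
from h import *
c=capture("wrist");cv2.imwrite("pics/w5.png",c["color"])
q=near(c,"yellow",(.5,-.113),.09,.006);print(len(q),rect(cast(c,q,.006)))
q=near(c,"blue",(.5,-.113),.06,.061);print(len(q),rect(cast(c,q,.061)))
q=near(c,"green",(.531,-.318),.1,.006);print(len(q),rect(cast(c,q,.006)),q.min(0),q.max(0))
to(500,-113,26,-92.9)
E
```

```text
time_s: 15.9
tcp_pos: [0.5029, 0.041, 0.2251]
eef_rot: [-180.0, 0.0, -89.2]
contact_force: [1.2, -0.9, -0.5]
gripper_width: 0.088
gripper_force: 0.0
time_s: 16.9
tcp_pos: [0.5002, -0.1107, 0.2248]
eef_rot: [-180.0, 0.0, -92.8]
contact_force: [0.2, -0.8, 0.2]
gripper_width: 0.0875
gripper_force: 0.0
3111 [ 501.1 -115.5   89.1  121.7   -3. ]
652 [ 501.1 -117.3   49.6   62.3   -3.3]
1656 [ 523.4 -286.4   46.3   87.6  -78.3] [203   0] [295  47]
mm [2.400e+00 1.000e-01 1.987e+02] spin 0.1 norm [1.600e-02 1.000e-03 1.325e+00] 0.0002 | per row [2.000e-03 1.000e-04 1.656e-01] 3e-05
```

View pics/w5.png

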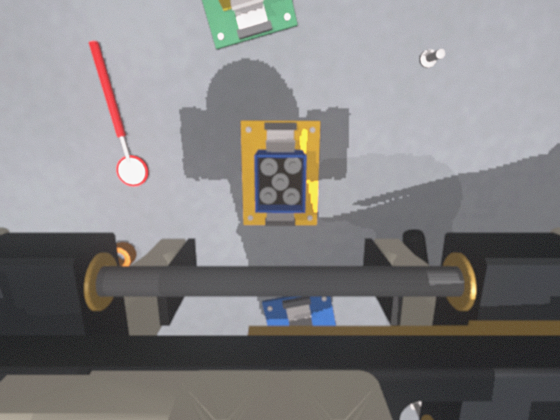

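Yellow dock with the blue bin is centred at (280,175) and matches the fixed-camera fit, so I'll pick it.

```bash
python3 -m inch '.018 0 .1 0 1;0 0 .2 0 1;0 0 .25 0 1;0 0 .25 0 1;0 0 .2 0 1;0 0 .15 0 1;0 0 .05 0 1;0 0 0 0 1' 
python3 -m inch '0 0 .06 0 1;0 0 .05 0 1;0 0 .012 0 1;0 0 0 0 0;0 0 0 0 0;0 0 0 0 0;0 0 0 0 0;0 0 0 0 0' 25
python3 -m inch '0 0 -.03 0 0;0 0 -.04 0 0;0 0 -.05 0 0;0 0 -.06 0 0;0 0 -.1 0 0;0 0 -.2 0 0;0 0 -.25 0 0;0 0 -.2 0 0' 
python3 -c "
from h import *
to(479.2,107.2,220,-81.1)"
```

```text
time_s: 17.95
tcp_pos: [0.5, -0.1135, 0.0442]
eef_rot: [179.9, -0.0, -92.9]
contact_force: [0.6, 0.7, -0.2]
gripper_width: 0.088
gripper_force: 0.0
time_s: 18.95
tcp_pos: [0.5001, -0.1135, 0.0264]
eef_rot: [180.0, -0.0, -92.9]
contact_force: [-1.6, 0.4, 1.6]
gripper_width: 0.0516
gripper_force: 25.0
time_s: 19.95
tcp_pos: [0.5008, -0.1135, 0.1687]
eef_rot: [-179.9, 0.0, -92.9]
contact_force: [0.2, 0.0, -1.9]
gripper_width: 0.0519
gripper_force: 25.0
mm [-219.3   32.6  -51.3] spin -11.8 norm [-1.462  0.218 -0.342] -0.0327 | per row [-0.1828  0.0272 -0.0428] -0.00409
```

```bash
python3 -m inch '-.1 .015 0 0 0;-.22 .033 0 0 0;-.26 .039 0 0 0;-.26 .039 0 0 0;-.26 .039 0 0 0;-.2 .03 0 0 0;-.12 .018 0 0 0;-.042 .005 0 0 0' 
python3 -m inch '0 0 0 -.016 0;0 0 0 -.0167 0;0 0 0 0 0;0 0 .1 0 0;0 0 .2 0 0;0 0 .15 0 0;0 0 .05 0 0;0 0 0 0 0' 
python3 -c "
from h import *
cv2.imwrite('pics/s6.png',capture('scene')['color'])
to(479.2,107.2,26.3,-81.1)"
```

```text
time_s: 20.95
tcp_pos: [0.4784, 0.1081, 0.1658]
eef_rot: [180.0, -0.0, -92.8]
contact_force: [0.5, 0.4, -1.7]
gripper_width: 0.052
gripper_force: 25.0
time_s: 21.95
tcp_pos: [0.4785, 0.1069, 0.0903]
eef_rot: [179.9, -0.0, -81.2]
contact_force: [-0.3, 1.8, -0.9]
gripper_width: 0.0516
gripper_force: 25.0
mm [ 0.  -0.3 64.7] spin -0.1 norm [ 0.    -0.002  0.431] -0.0001 | per row [ 0.     -0.0002  0.0539] -2e-05
```

```bash
python3 -m inch '0 0 .07 0 0;0 0 .07 0 0;0 0 .07 0 0;0 0 .06 0 0;0 0 .06 0 0;0 0 .05 0 0;0 0 .05 0 0;0 0 0 0 0' 
python3 -m inch '0 0 .006 0 0;0 0 .004 0 0;0 0 .002 0 0;0 0 0 0 0;0 0 0 0 0;0 0 0 0 0;0 0 0 0 0;0 0 0 0 0'
```

```text
time_s: 23.0
tcp_pos: [0.4787, 0.1071, 0.0257]
eef_rot: [180.0, -0.0, -81.1]
contact_force: [1.7, 0.6, -3.8]
gripper_width: 0.0517
gripper_force: 25.0
time_s: 24.0
tcp_pos: [0.4787, 0.1072, 0.0255]
eef_rot: [-180.0, -0.0, -81.1]
contact_force: [-4.5, -0.5, 13.3]
gripper_width: 0.0518
gripper_force: 25.0
```

```bash
python3 -m inch '0 0 -.006 0 1;0 0 0 0 1;0 0 0 0 1;0 0 0 0 1;0 0 -.05 0 1;0 0 -.15 0 1;0 0 -.25 0 1;0 0 -.25 0 1' 
python3 -m inch '0 0 -.25 0 1;0 0 -.2 0 1;0 0 -.12 0 1;0 0 -.03 -.01 1;0 0 0 0 1;0 0 0 0 1;0 0 0 0 1;0 0 0 0 1' 
python3 -c "
from h import *
to(531,-318,225,-77.5,16)"
```

```text
time_s: 25.0
tcp_pos: [0.4786, 0.1071, 0.1319]
eef_rot: [180.0, -0.0, -81.1]
contact_force: [0.0, 0.5, -0.2]
gripper_width: 0.0877
gripper_force: 0.0
time_s: 26.0
tcp_pos: [0.4786, 0.1071, 0.2201]
eef_rot: [180.0, -0.0, -77.6]
contact_force: [-0.2, 0.5, -0.4]
gripper_width: 0.0875
gripper_force: 0.0
mm [426.4  40.5  -4.9] spin -0.1 norm [ 2.843  0.27  -0.033] -0.0001 | per row [ 0.1777  0.0169 -0.002 ] -1e-05
```

```bash
python3 -m inch '.1 .01 0 0 1;.2 .019 0 0 1;.26 .025 0 0 1;.26 .025 0 0 1;.26 .025 0 0 1;.26 .025 0 0 1;.26 .025 0 0 1;.26 .025 0 0 1' 
python3 -m inch '.26 .025 0 0 1;.26 .025 0 0 1;.23 .022 0 0 1;.15 .014 0 0 1;.08 .006 0 0 1;0 0 0 0 1;0 0 0 0 1;0 0 0 0 1' 
python3 - <<'E'
from h import *
c=capture("wrist");cv2.imwrite("pics/w7.png",c["color"]);S=capture("scene")
q=near(c,"green",(.531,-.318),.09,.006);print(len(q),rect(cast(c,q,.006)))
q=near(c,"yellow",(.531,-.318),.06,.061);print(len(q),rect(cast(c,q,.061)))
q=near(S,"blue",(.479,.108),.09,.006);print(len(q),rect(cast(S,q,.006)))
to(531,-318,26,-77.5)
E
```

```text
time_s: 27.0
tcp_pos: [0.5124, -0.173, 0.2204]
eef_rot: [180.0, -0.0, -77.5]
contact_force: [0.3, 0.7, 1.2]
gripper_width: 0.0875
gripper_force: 0.0
time_s: 28.0
tcp_pos: [0.5311, -0.3168, 0.2207]
eef_rot: [-180.0, -0.0, -77.5]
contact_force: [-0.2, -0.2, -0.0]
gripper_width: 0.0876
gripper_force: 0.0
720 [ 531.8 -323.6   86.3  120.1   12.1]
1181 [ 532.6 -326.4   51.8   63.4   12.4]
1242 [456.8 104.5 122.1 134.4 -81.1]
mm [  1.1   0.4 194.7] spin 0.0 norm [0.007 0.003 1.298] 0.0001 | per row [0.0009 0.0003 0.1622] 1e-05
```

View pics/w7.png

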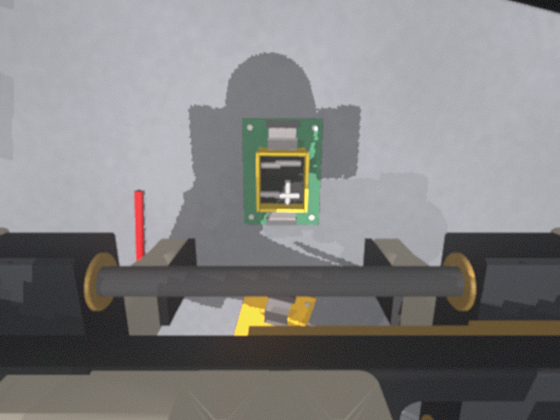

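The green dock with the yellow bin is centred at (282,172). Target is (531.3,-320.5).

```bash
python3 -m inch '.024 .004 .1 0 1;0 0 .2 0 1;0 0 .25 0 1;0 0 .23 0 1;0 0 .2 0 1;0 0 .15 0 1;0 0 .05 0 1;0 0 0 0 1' 
python3 -m inch '0 0 .06 0 1;0 0 .045 0 1;0 0 .01 0 1;0 0 0 0 0;0 0 0 0 0;0 0 0 0 0;0 0 0 0 0;0 0 0 0 0' 25
python3 -m inch '0 0 -.03 0 0;0 0 -.04 0 0;0 0 -.05 0 0;0 0 -.06 0 0;0 0 -.1 0 0;0 0 -.2 0 0;0 0 -.25 0 0;0 0 -.2 0 0' 
python3 -c "
from h import *
to(500.2,-113.5,170,-92.9)"
```

```text
time_s: 29.1
tcp_pos: [0.5309, -0.3211, 0.0429]
eef_rot: [179.9, 0.0, -77.5]
contact_force: [0.3, 0.3, -0.4]
gripper_width: 0.0877
gripper_force: 0.0
time_s: 30.1
tcp_pos: [0.5308, -0.3212, 0.0263]
eef_rot: [180.0, 0.0, -77.5]
contact_force: [-2.1, -0.5, 2.5]
gripper_width: 0.0519
gripper_force: 25.0
time_s: 31.1
tcp_pos: [0.5317, -0.3214, 0.1687]
eef_rot: [-179.9, -0.1, -77.5]
contact_force: [-0.3, 0.0, -1.8]
gripper_width: 0.0519
gripper_force: 25.0
mm [-209.8  -14.2   -1.3] spin 15.4 norm [-1.399 -0.095 -0.008] 0.0428 | per row [-0.1748 -0.0118 -0.0011] 0.00535
```

```bash
python3 -m inch '-.1 -.007 0 0 0;-.21 -.014 0 0 0;-.25 -.017 0 0 0;-.25 -.017 0 0 0;-.25 -.017 0 0 0;-.19 -.013 0 0 0;-.11 -.008 0 0 0;-.039 -.002 0 0 0' 
python3 -m inch '0 0 0 .0214 0;0 0 0 .0214 0;0 0 0 0 0;0 0 .1 0 0;0 0 .2 0 0;0 0 .15 0 0;0 0 .05 0 0;0 0 0 0 0' 
python3 -c "
from h import *
to(500.2,-113.5,26.3,-92.9)"
```

```text
time_s: 32.1
tcp_pos: [0.4996, -0.1124, 0.1658]
eef_rot: [-180.0, 0.0, -77.5]
contact_force: [0.1, 0.4, -1.0]
gripper_width: 0.0521
gripper_force: 25.0
time_s: 33.1
tcp_pos: [0.4996, -0.1133, 0.0901]
eef_rot: [179.9, -0.0, -92.9]
contact_force: [-0.0, -0.6, -2.0]
gripper_width: 0.0523
gripper_force: 25.0
mm [ 0.1 -0.7 63.8] spin 0.0 norm [ 0.001 -0.004  0.425] 0.0 | per row [ 0.0001 -0.0005  0.0532] 1e-05
```

```bash
python3 -m inch '0 -.004 .07 0 0;0 0 .07 0 0;0 0 .07 0 0;0 0 .06 0 0;0 0 .06 0 0;0 0 .05 0 0;0 0 .05 0 0;0 0 0 0 0' 
python3 -m inch '0 0 .006 0 0;0 0 .004 0 0;0 0 .002 0 0;0 0 0 0 0;0 0 0 0 0;0 0 0 0 0;0 0 0 0 0;0 0 0 0 0'
python3 -m inch '0 0 -.005 0 1;0 0 0 0 1;0 0 0 0 1;0 0 0 0 1;0 0 -.05 0 1;0 0 -.15 0 1;0 0 -.25 0 1;0 0 -.25 0 1' 
python3 -m inch '0 0 -.25 0 1;0 0 -.15 0 1;0 0 -.1 0 1;0 0 -.03 .0075 1;0 0 0 0 1;0 0 0 0 1;0 0 0 0 1;0 0 0 0 1' 
python3 -c "
from h import *
to(510.5,343.9,220,-95.7,16)"
```

```text
time_s: 34.1
tcp_pos: [0.5003, -0.1132, 0.0255]
eef_rot: [180.0, -0.0, -92.9]
contact_force: [1.5, 0.7, -3.0]
gripper_width: 0.0517
gripper_force: 25.0
time_s: 35.1
tcp_pos: [0.5003, -0.1132, 0.0253]
eef_rot: [-180.0, -0.0, -92.9]
contact_force: [-3.8, 1.8, 12.8]
gripper_width: 0.052
gripper_force: 25.0
time_s: 36.1
tcp_pos: [0.5002, -0.1133, 0.1316]
eef_rot: [180.0, -0.0, -92.9]
contact_force: [0.8, 0.5, 1.2]
gripper_width: 0.0876
gripper_force: 0.0
time_s: 37.1
tcp_pos: [0.5003, -0.1132, 0.2093]
eef_rot: [180.0, -0.0, -95.6]
contact_force: [0.0, 0.1, 0.5]
gripper_width: 0.0879
gripper_force: 0.0
mm [-455.9   34.6  -10.7] spin 0.1 norm [-3.039  0.231 -0.071] 0.0002 | per row [-0.19    0.0144 -0.0045] 1e-05
```

```bash
python3 -m inch '-.1 .008 0 0 1;-.22 .016 0 0 1;-.28 .021 0 0 1;-.28 .021 0 0 1;-.28 .021 0 0 1;-.28 .021 0 0 1;-.28 .021 0 0 1;-.28 .021 0 0 1' 
python3 -m inch '-.28 .021 0 0 1;-.28 .021 0 0 1;-.24 .018 0 0 1;-.16 .012 0 0 1;-.08 .009 0 0 1;0 0 0 0 1;0 0 0 0 1;0 0 0 0 1' 
python3 -c "
from h import *
to(510.5,343.9,26,-95.7,16)"
```

```text
time_s: 38.1
tcp_pos: [0.507, 0.1897, 0.2097]
eef_rot: [-180.0, 0.0, -95.6]
contact_force: [0.5, -1.0, -0.6]
gripper_width: 0.0875
gripper_force: 0.0
time_s: 39.1
tcp_pos: [0.5108, 0.3431, 0.2099]
eef_rot: [-180.0, 0.0, -95.7]
contact_force: [-0.1, -0.4, 0.9]
gripper_width: 0.0877
gripper_force: 0.0
mm [ -0.8   0.4 183.9] spin 0.0 norm [-0.005  0.003  1.226] 0.0 | per row [-0.0003  0.0002  0.0766] 0.0
```

```bash
python3 -m inch '-.005 .002 .1 0 1;0 0 .2 0 1;0 0 .25 0 1;0 0 .2 0 1;0 0 .2 0 1;0 0 .12 0 1;0 0 .04 0 1;0 0 0 0 1' 
python3 -m inch '0 0 .06 0 1;0 0 .045 0 1;0 0 .01 0 1;0 0 0 0 0;0 0 0 0 0;0 0 0 0 0;0 0 0 0 0;0 0 0 0 0' 25
python3 -m inch '0 0 -.03 0 0;0 0 -.04 0 0;0 0 -.05 0 0;0 0 -.06 0 0;0 0 -.1 0 0;0 0 -.2 0 0;0 0 -.25 0 0;0 0 -.25 0 0' 
python3 -m inch '0 0 -.2 0 0;0 0 -.1 0 0;0 0 0 -.025 0;0 0 0 -.025 0;0 0 0 0 0;0 0 0 0 0;0 0 0 0 0;0 0 0 0 0' 
python3 -c "
from h import *
to(531,-321,210,-77.6,16)"
```

```text
time_s: 40.1
tcp_pos: [0.5107, 0.3449, 0.0433]
eef_rot: [-180.0, 0.0, -95.6]
contact_force: [0.7, -0.7, 0.6]
gripper_width: 0.0878
gripper_force: 0.0
time_s: 41.1
tcp_pos: [0.5105, 0.3448, 0.026]
eef_rot: [-180.0, 0.0, -95.6]
contact_force: [0.1, -0.0, 0.7]
gripper_width: 0.0514
gripper_force: 25.0
time_s: 42.1
tcp_pos: [0.5106, 0.3447, 0.1755]
eef_rot: [-179.9, 0.1, -95.6]
contact_force: [1.0, 0.7, -1.0]
gripper_width: 0.0521
gripper_force: 25.0
time_s: 43.1
tcp_pos: [0.5105, 0.3448, 0.2178]
eef_rot: [180.0, -0.0, -77.7]
contact_force: [1.2, -0.6, -2.3]
gripper_width: 0.0515
gripper_force: 25.0
mm [654.8 121.9   7.8] spin -0.1 norm [4.366 0.812 0.052] -0.0003 | per row [0.2728 0.0508 0.0032] -2e-05
```

```bash
python3 -m inch '.1 .019 0 0 0;.2 .037 0 0 0;.26 .048 0 0 0;.26 .048 0 0 0;.26 .048 0 0 0;.26 .048 0 0 0;.26 .048 0 0 0;.26 .048 0 0 0' 
python3 -m inch '.26 .0485 0 0 0;.26 .0485 0 0 0;.26 .0485 0 0 0;.26 .0485 0 0 0;.26 .0485 0 0 0;.26 .0485 0 0 0;.26 .0485 0 0 0;.26 .0485 0 0 0' 
python3 -m inch '.2 .037 .05 0 0;.15 .028 .05 0 0;.076 .015 0 0 0;0 0 0 0 0;0 0 0 0 0;0 0 0 0 0;0 0 0 0 0;0 0 0 0 0' 
python3 -c "
from h import *
to(531,-321,90,-77.6)"
```

```text
time_s: 44.1
tcp_pos: [0.519, 0.0584, 0.2182]
eef_rot: [-180.0, 0.0, -77.7]
contact_force: [1.5, 0.0, -2.0]
gripper_width: 0.0518
gripper_force: 25.0
time_s: 45.1
tcp_pos: [0.5282, -0.2583, 0.2182]
eef_rot: [-180.0, -0.0, -77.7]
contact_force: [0.0, -0.6, -1.1]
gripper_width: 0.0524
gripper_force: 25.0
time_s: 46.1
tcp_pos: [0.5319, -0.3207, 0.203]
eef_rot: [-180.0, -0.0, -77.6]
contact_force: [-0.1, -0.3, -1.7]
gripper_width: 0.0517
gripper_force: 25.0
mm [1.00e-01 9.00e-01 1.13e+02] spin -0.0 norm [0.001 0.006 0.753] -0.0 | per row [0.0001 0.0008 0.0942] -0.0
```

```bash
python3 -m inch '0 .006 .1 0 0;0 0 .2 0 0;0 0 .2 0 0;0 0 .15 0 0;0 0 .1 0 0;0 0 0 0 0;0 0 0 0 0;0 0 0 0 0' 
python3 -m inch '0 0 .07 0 0;0 0 .07 0 0;0 0 .07 0 0;0 0 .06 0 0;0 0 .06 0 0;0 0 .05 0 0;0 0 .045 0 0;0 0 0 0 0' 
python3 -m inch '0 0 .006 0 0;0 0 .004 0 0;0 0 .002 0 0;0 0 0 0 0;0 0 0 0 0;0 0 0 0 0;0 0 0 0 0;0 0 0 0 0'
```

```text
time_s: 47.1
tcp_pos: [0.5315, -0.3214, 0.0914]
eef_rot: [-179.9, -0.1, -77.6]
contact_force: [0.1, -0.4, -1.6]
gripper_width: 0.0518
gripper_force: 25.0
time_s: 48.1
tcp_pos: [0.5306, -0.321, 0.0258]
eef_rot: [180.0, 0.0, -77.6]
contact_force: [1.3, -0.4, -4.4]
gripper_width: 0.0518
gripper_force: 25.0
time_s: 49.1
tcp_pos: [0.5307, -0.3212, 0.0256]
eef_rot: [-180.0, -0.0, -77.6]
contact_force: [-2.0, 1.5, 5.5]
gripper_width: 0.0517
gripper_force: 25.0
```

```bash
python3 -m inch '0 0 .003 0 0;0 0 .003 0 0;0 0 0 0 0;0 0 0 0 0;0 0 0 0 0;0 0 0 0 0;0 0 0 0 0;0 0 0 0 0'
python3 -m inch '0 0 -.006 0 1;0 0 0 0 1;0 0 0 0 1;0 0 0 0 1;0 0 -.05 0 1;0 0 -.15 0 1;0 0 -.25 0 1;0 0 -.25 0 1' 
python3 -m inch '0 0 -.25 0 1;-.2 0 -.2 0 1;-.3 0 -.1 0 1;-.3 0 0 0 1;-.2 0 0 0 1;0 0 0 0 1;0 0 0 0 1;0 0 0 0 1' 
python3 - <<'E'
from h import *
a=capture("scene")["color"];b=capture("side")["color"]
cv2.imwrite("pics/end.png",np.hstack([cv2.resize(a[140:340,110:490],None,fx=1.05,fy=1.05),cv2.resize(b[100:310,180:330],(150,210))]))
cv2.imwrite("pics/end.png",cv2.resize(cv2.imread("pics/end.png"),None,fx=1.4,fy=1.4))
c=capture("wrist")
for k in("green","yellow","blue"):
  print(k,[np.round(proj(c,[*w,.06])) for w in ((.531,-.321),(.5,-.113))])
print(rect(cast(c,near(c,"green",(.531,-.321),.08,.061),.061)))
E
```

```text
time_s: 50.1
tcp_pos: [0.5307, -0.3212, 0.0256]
eef_rot: [-180.0, -0.0, -77.6]
contact_force: [-3.8, 2.7, 13.3]
gripper_width: 0.0517
gripper_force: 25.0
time_s: 51.1
tcp_pos: [0.5307, -0.3212, 0.1313]
eef_rot: [180.0, -0.0, -77.6]
contact_force: [0.7, -0.8, 0.1]
gripper_width: 0.0874
gripper_force: 0.0
time_s: 52.1
tcp_pos: [0.4988, -0.1753, 0.2123]
eef_rot: [180.0, -0.0, -77.7]
contact_force: [-0.3, 0.2, 0.8]
gripper_width: 0.0879
gripper_force: 0.0
green [array([280.,  22.]), array([267., 249.])]
yellow [array([280.,  22.]), array([267., 249.])]
blue [array([280.,  22.]), array([267., 249.])]
[ 526.5 -299.3   74.3   76.7   12.2]
```

View pics/end.png

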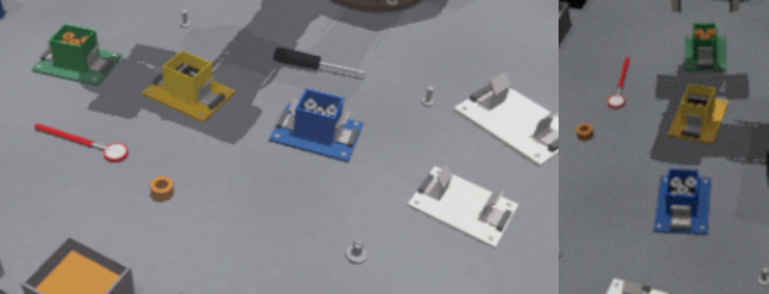

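All three bins sit square and fully down in their own docks: green (75,50), yellow (188,80), blue (318,118). The white dock at (463,205) is empty and the bystanders have not moved.

```bash
python3 -c "
from plant import *
print(close_job())"
```

```text
the job is handed in; nothing more can be done
None
```

The job is handed in: by the last pictures, the blue, yellow and green bins are seated in the docks of their own colours, the white dock is empty and the loose items are undisturbed, at about 52 s of the 115 s allowed.

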